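# Put the medium spice tin in its own socket and shut the drawer

## Task

Put the medium one of the three steel spice tins into the round socket of the drawer's wooden insert that it fits snugly, feeling for the hole and never forcing the tin, until it stands upright and fully home. Let go of it, then gently slide the drawer fully shut, leaving the other tins and the coffee filter where they stand.

Things in the scene. Friction and masses are not known exactly. Their poses are not given: they have to be found in the camera images.
- tin_medium_mid (a point): Centre (half-way up, 36 mm above its underside) of the medium spice tin: a closed upright plain steel cylinder 72 mm tall; the lower 45 mm is 34 mm in diameter with a 1 mm bevel at the foot, the lid (the top 27 mm) is 38 mm in diameter. 80 to 170 g. z axis = the tin's axis, up. It stands on the counter; the three tins change places.
- tin_medium: The same tin; origin at the centre of its underside, z up.
- tin_small_mid (a point): Centre (half-way up) of the small tin, same shape and height, 28 mm in diameter, lid 32 mm. Leave it alone.
- tin_large_mid (a point): Centre (half-way up) of the large tin, same shape and height, 40 mm in diameter, lid 44 mm. Leave it alone.
- filter: Small steel coffee filter standing on the counter, 62 mm in diameter and 122 mm tall; origin at the centre of its underside. Leave it alone.
- unit: Low white unit (foot of the spice shelf) with the half-open aluminium drawer: 360 mm wide (y), 310 mm deep, 114 mm tall, fixed. Origin on the counter at the middle of the front face's lower edge; x points into the unit, away from the open side, z up, y along the front. The opening under its top board ends 102 mm above the counter. Jars stand along the back of its top.
- drawer (a joint): How far the drawer is open, in m: 0 = fully shut, against a stop; starts between 0.15 and 0.18. It slides along the unit's x axis with about 8 N of friction plus light damping and stays where it is left. A tin that is not home stands too tall to pass under the unit's top board.
- front (a point): Middle of the outer face of the drawer's flat front panel, 75 mm above the counter; the panel is 356 mm wide, reaches from 12 to 94 mm above the counter and is 14 mm thick. Moves with the drawer; axes as the unit's (x points into the unit). A thin bar handle 40 mm above the counter stands 18 mm out from the panel.
- place_a (a point): NOMINAL centre of the socket of 30 mm diameter, level with the insert's top face (48 mm above the counter); moves with the drawer, axes as the unit's. Four round sockets stand 60 mm apart in a row along y in a wooden insert (70 x 280 mm) just behind the drawer's front; each is 28 mm deep, with a flat floor and a 1 mm bevel at the mouth.
- place_b (a point): The same for the socket of 36 mm diameter. NOTE: the insert has play in the drawer. In each episode it, with all its sockets, really sits up to 6 mm either way from nominal along the drawer's x and also up to 10 mm along its y (not turned). That offset is NOT in these readings and must be seen or felt. It is wedged there: it does not shift under ordinary pushing.
- place_c (a point): The same for the socket of 42 mm diameter.
- place_d (a point): The same for the socket of 48 mm diameter. Behind the insert, in the drawer, lie a masala dabba (124 mm across, 68 mm tall) and nested katoris, all lower than the drawer's front.
Mind the look-alikes: they are no part of the job. What is shaped like the tin_medium but green or yellow is not meant.

How it is judged:
By the outcome, as a careful person would: the job done as asked, in the order asked, and still so for the second after the job is handed in, with the robot touching nothing.
It also fails if it takes over 72 s, if anything falls off the work surface, if the arm or the gripper's body presses on something with over 40 N, if the wrist force passes 120 N, or if a joint passes its speed limit or range.

## Robot

A 6-joint arm with a two-finger parallel gripper is mounted at the origin on the work surface. World frame = base frame: x ahead of the robot, y to its left, z up, the work surface at z = 0. Lengths are in m, angles in rad, forces in N, time in s.
With the tool pointing down it reaches from about 0.225 to 0.725 m from the base axis. Payload 3.1 kg.
Tool frame: the origin (TCP) lies on the centre line of the jaws, within the pads' length; the fingertips stand 8 mm ahead of it and the grasp point (between the pads) lies 11 mm behind it (bot.nose_length is the z of the fingertips in the tool frame, in m); z points along the fingers, y is the direction in which the jaws open and shut (so a half turn about z gives the same grasp; the last joint's range is limited). The gripper opens to 85 mm and grips with 20 to 120 N. Pads are 22 mm wide; open, the fingers measure 114 mm over their backs; the gripper's body (76 mm by 85 mm) begins 54 mm behind the grasp point. The pads swing forward as they close: fully open they stand 13 mm farther back than shut.
Start: joints at [-1.407, 0.048, 0.099, 1.622, 0, 1.443], TCP at [0.151, -0.503, 0.239] pointing down, gripper open.
Joint ranges: [-2.91, 2.91], [-0.99, 1.94], [-1.21, 1.42], [-2.12, 2.29], [-1.49, 1.47], [-3.14, 3.14]. Speed limits (rad/s): [2.79, 2.79, 3.14, 3.14, 3.14, 3.14].

## Interface

Orientations are given as [roll, pitch, yaw] about the fixed x, y, z axes, in that order (R = Rz(yaw) Ry(pitch) Rx(roll)).
In Python, from plant import bot, viewer gives the robot as it stands.
- The arm moves only by the tool arm_command, never from a script. Its argument "motion" is one flat list of numbers, 7 for each row, row after row: the finger opening in m, from 0 to 0.0854, then the shift along the tool's x, y, z in m, then the turn, a rotation vector about the tool's x, y, z in rad. In form: [claw, dx, dy, dz, ax, ay, az, claw, dx, dy, dz, ax, ay, az, ...]. A call has 1 to 12 rows; each row is the pose to reach, as a shift and turn from the pose commanded when the call began, along the tool's axes at that moment; what a row does not reach only later rows make up. A row lasts 1/12 s, in which the tool goes at most 41.7 mm and 7.16 degrees, less where a joint would pass 70% of its speed; a pose out of reach is approached as far as the arm can. A call with a gripper value outside its range is refused whole. The fingers move at their own pace and stop on an object; the grip force is fixed at half the most. Time passes only in rows, so rows that repeat a pose let the fingers close. It gives the time, the measured TCP pose, the force and the opening at its end, in the units of the state.
- bot.observe(): the state, without advancing time (a new reading comes with each control period).
- viewer.capture(name): name is "side" or "top"; returns a dict with "color" (480x640x3 uint8, red, green, blue), "fx", "fy", "cx", "cy" (pixels), "camera_from_world" (4x4, takes a point from world to camera coordinates). Camera axes: x right, y down, z forward; pixel columns grow to the right and rows downward; lengths in m; the calibration is good to about 2 mm. A picture is of the moment at which its call begins. There is no depth.
- bot.job_done(): hands the job in, once; it reports no verdict.
The state is a dict: "time_s": time; "q": joint angles; "joint_vel": joint speeds; "joint_efforts": joint torques, N m; "tcp_pos": TCP position; "eef_rot": TCP orientation; "force": force on the tool from outside, world axes, zero at the start; "moment": the same for the moment, N m; "gripper_width": finger opening in m.
Only numpy, scipy, OpenCV 4.12 (cv2) and the standard library are available. Lean on these libraries where they do the work, as an engineer would, in place of code of your own. Each camera call takes 0.05 s, during which the arm holds its last target.

## Working session

There is one attempt and no reset: what is moved stays moved. The work goes in short steps, Python scripts to look and compute and a tool call to move; the robot and the scene stay as the last step left them, time stands still between calls to the robot, and variables do not carry over. Pictures are saved under pics/ and viewed, and the job is handed in when it is done.

Besides the shell and the picture viewer there is one more tool, called as name(argument=value, ...) on one line, values as JSON. arm_command: Moves the arm, as the interface text tells. Its arguments: {"type":"object","properties":{"motion":{"type":"array"}},"required":["motion"]}

```bash
ls; mkdir -p pics; python3 - <<'E'
from plant import bot, viewer
import cv2
s=bot.observe(); print(s)
print(bot.nose_length)
for n in ("side","top"):
    c=viewer.capture(n); cv2.imwrite(f"pics/{n}0.png",c["color"][:,:,::-1]); print(n,c["fx"],c["fy"],c["cx"],c["cy"],c["camera_from_world"])
E
```

```text
pics
{'time_s': 0.0, 'q': array([-1.40675281e+00,  4.87228279e-02,  9.75560778e-02,  1.62200111e+00,
       -7.23153698e-06,  1.44298058e+00]), 'joint_vel': array([ 2.65677847e-03,  3.07606877e-05, -4.75205724e-04, -1.43301949e-03,
       -1.48388958e-04, -7.14388648e-04]), 'joint_efforts': array([ 1.03247956e-03, -3.38783669e+01,  3.20014715e+01,  2.02225725e-02,
       -2.75290421e-05,  3.88959393e-06]), 'tcp_pos': array([ 0.15093785, -0.50220042,  0.23811074]), 'eef_rot': array([-3.13923954e+00, -2.95122294e-04,  2.91858930e-01]), 'force': array([-0.09761439, -0.77690222, -0.03435455]), 'moment': array([-0.04233501,  0.02283166, -0.01864334]), 'gripper_width': 0.08521169493794309}
0.008
side 469.4421311875977 469.4421311875977 314.73847870941955 237.7378741038291 [[ 0.95245835 -0.30445808 -0.01132996 -0.52772403]
 [-0.18247529 -0.54028126 -0.82146146  0.11604233]
 [ 0.24397921  0.78447526 -0.57015148  0.88420893]
 [ 0.          0.          0.          1.        ]]
top 497.03978060015737 497.03978060015737 311.0511862132718 247.0511043971936 [[ 0.02656314 -0.99950166 -0.01705353 -0.06305624]
 [-0.99190271 -0.02423413 -0.12466641  0.51443534]
 [ 0.12419101  0.02022697 -0.99205215  1.08869637]
 [ 0.          0.          0.          1.        ]]
```

View pics/side0.png

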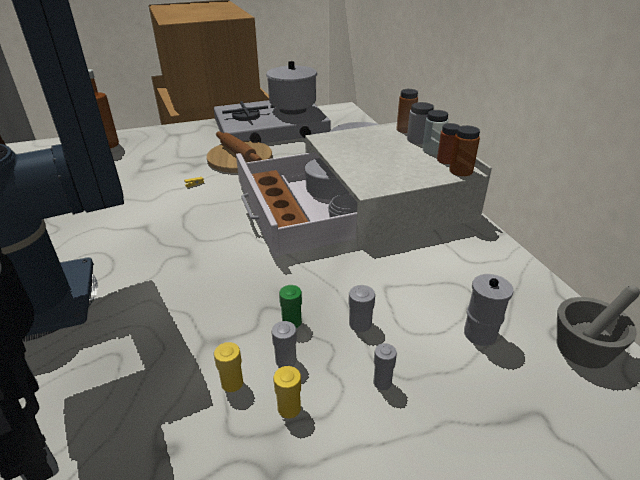

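View pics/top0.png

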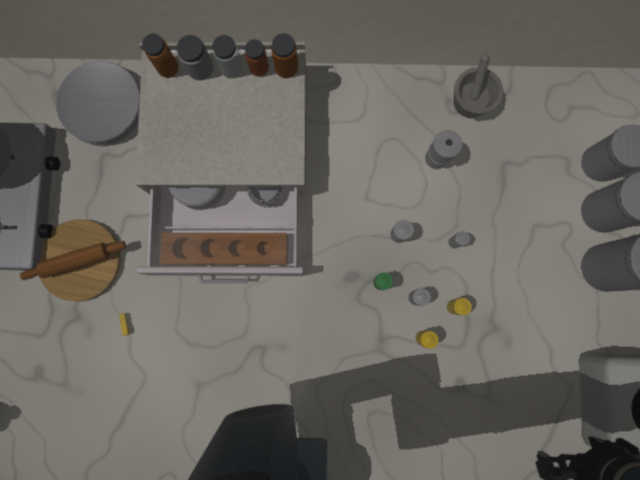

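```bash
cat > h.py <<'E'
from plant import bot, viewer
import cv2, numpy as np
def cap(n): return viewer.capture(n)
def crop(c,x0,y0,x1,y1,k,name):
    im=cv2.resize(c["color"][y0:y1,x0:x1,::-1],None,fx=k,fy=k,interpolation=cv2.INTER_CUBIC); cv2.imwrite("pics/"+name,im)
def back(c,u,v,z):
    T=c["camera_from_world"];R=T[:3,:3];t=T[:3,3];o=-R.T@t
    d=R.T@np.array([(u-c["cx"])/c["fx"],(v-c["cy"])/c["fy"],1]); return o+d*(z-o[2])/d[2]
def proj(c,p):
    T=c["camera_from_world"];q=T[:3,:3]@np.array(p)+T[:3,3]
    return np.array([c["fx"]*q[0]/q[2]+c["cx"],c["fy"]*q[1]/q[2]+c["cy"]])
E
python3 - <<'E'
from h import *
t=cap("top"); s=cap("side")
crop(t,365,210,485,300+50,6,"t_tins.png") 
crop(t,130,175,310,290,4,"t_drw.png")
crop(s,200,270,420,430,3,"s_tins.png")
crop(s,225,140,365,260,5,"s_drw.png")
for n,u,v in(("L",403,230),("S",461,239),("M",421,297),("green",384,281)): print(n,back(t,u,v,.072))
for n,u,v in(("socketb",235,248),("a",263,248)): print(n,back(t,u,v,.048))
E
```

```text
L [ 0.55306919 -0.24967691  0.072     ]
S [ 0.53632195 -0.37492414  0.072     ]
M [ 0.40901742 -0.2885358   0.072     ]
green [ 0.44117142 -0.20939021  0.072     ]
socketb [0.50756558 0.11897361 0.048     ]
a [0.5090929 0.0565452 0.048    ]
```

View pics/t_tins.png

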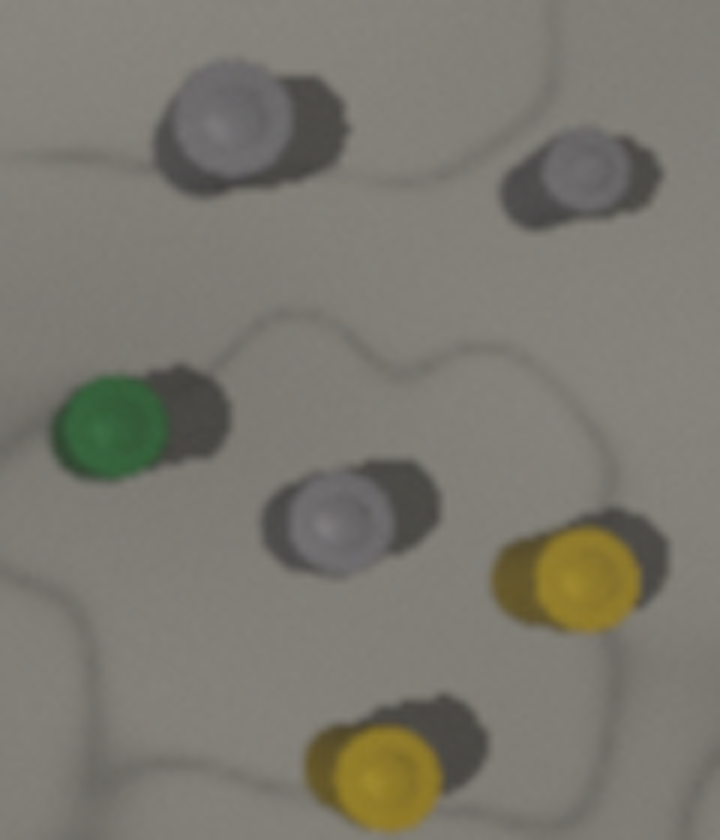

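View pics/t_drw.png

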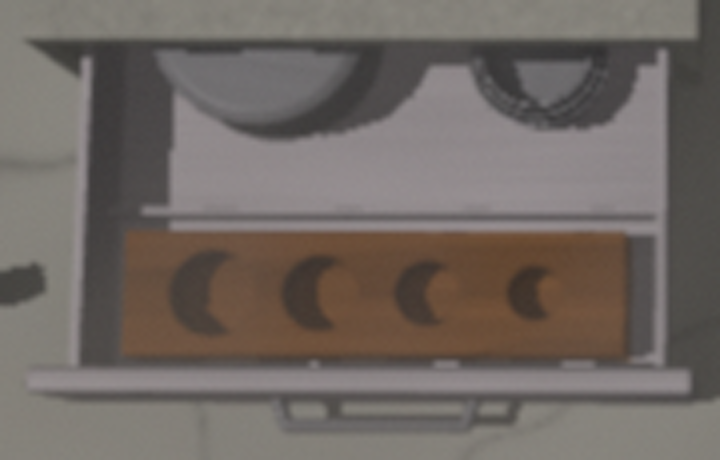

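View pics/s_tins.png

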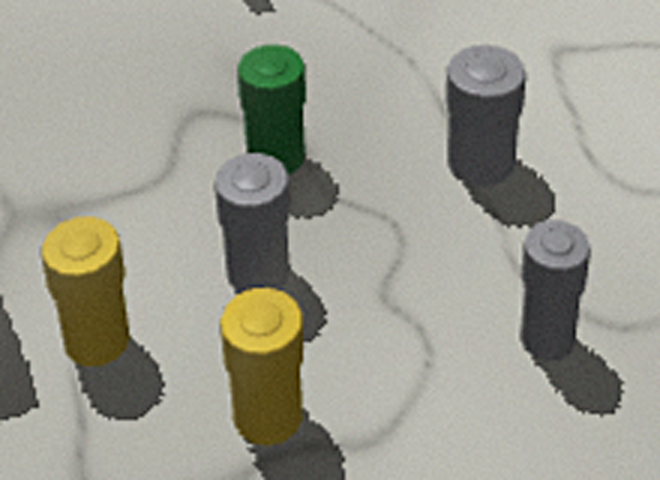

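View pics/s_drw.png

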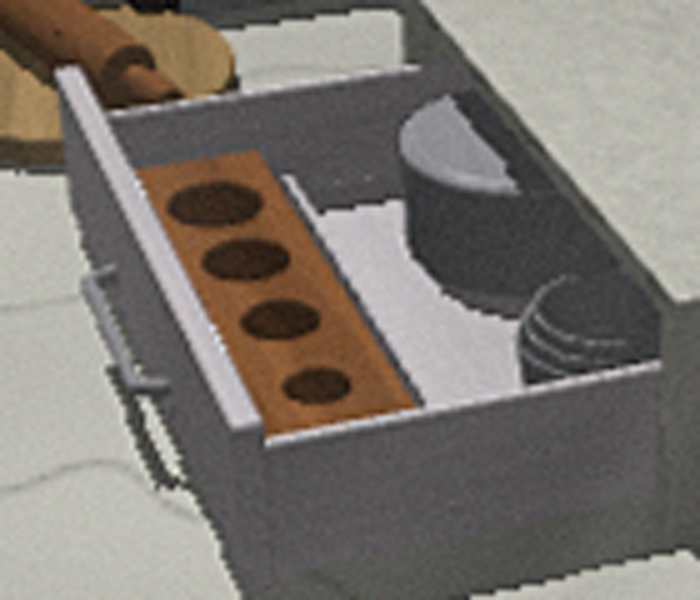

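```bash
cat > meas.py <<'E'
from h import *
from scipy.optimize import least_squares
def lidfit(c,u,v,z,r0,win,hsvok=None):
    pass
s=cap("side"); t=cap("top")
# sockets side: dark blobs within insert
im=s["color"].astype(float)
g=im.sum(2)
wood=cv2.inRange(s["color"][140:240,230:320],(0,0,0),(75,50,45))
n,lab,st,ce=cv2.connectedComponentsWithStats(wood)
for i in range(1,n):
    if st[i,4]>25: 
        cc=ce[i]+[230,140]; print(st[i],cc.round(2),back(s,*cc,.048).round(4))
for n,u,v in(("Y1",462,307),("Y2",429,340),("cornL",140,270),("cornR",302,270)): print(n,back(t,u,v,.072 if n[0]=="Y" else .094).round(4))
print(back(s,*(np.array([251,175])/3+[200,270]),.072), back(s,*(np.array([485,72])/3+[200,270]),.072))
for p in [(0,0,0),(.42,-.1,0),(.42,-.1,.1)]: pass
E
python3 meas.py
```

```text
[20  0 11  3 27] [255.37 140.81] [0.5284 0.4856 0.048 ]
[ 0  5 11  9 39] [233.64 149.9 ] [0.4576 0.443  0.048 ]
[12  9 14 13 89] [248.72 155.54] [0.4904 0.3924 0.048 ]
[ 29  36  18   9 123] [267.67 180.47] [0.5068 0.2334 0.048 ]
[ 36  48  17   8 110] [273.85 191.6 ] [0.5079 0.1734 0.048 ]
[43 60 16  8 98] [280.66 203.66] [0.5094 0.1135 0.048 ]
[52 74 13  7 74] [288.05 216.88] [0.5107 0.0535 0.048 ]
Y1 [ 0.3901 -0.3755  0.072 ]
Y2 [ 0.319  -0.3053  0.072 ]
cornL [0.45   0.3114 0.094 ]
cornR [ 0.4587 -0.0333  0.094 ]
[ 0.41247432 -0.28988756  0.072     ] [ 0.55515973 -0.25491201  0.072     ]
```

```bash
cat >> h.py <<'E'
from scipy.spatial.transform import Rotation as Ro
def goto(p,yaw,rpy0=None,p0=None):
    s=bot.observe()
    p0=s["tcp_pos"] if p0 is None else np.array(p0); r0=s["eef_rot"] if rpy0 is None else rpy0
    R0=Ro.from_euler("xyz",r0); R1=Ro.from_euler("xyz",[np.pi,0,yaw])
    print("shift",R0.inv().apply(np.array(p)-p0).round(4),"turn",(R0.inv()*R1).as_rotvec().round(4))
E
python3 - <<'E'
from h import *
goto([.411,-.289,.14],.022)
goto([.411,-.289,.14],.022,[np.pi,0,.292],[.151,-.503,.239])
t=cap("top")
c=np.array([238,248.5]);print(back(t,*c,.048))
E
```

```text
shift [ 0.3104 -0.1297  0.099 ] turn [-0.0008 -0.      0.2698]
shift [ 0.3106 -0.1301  0.099 ] turn [-0.   -0.    0.27]
[0.50660893 0.11222867 0.048     ]
```

arm_command(motion=[0.06,0.31,-0.13,0.099,0,0,0.27,0.06,0.31,-0.13,0.099,0,0,0.27,0.06,0.31,-0.13,0.099,0,0,0.27,0.06,0.31,-0.13,0.099,0,0,0.27,0.06,0.31,-0.13,0.099,0,0,0.27,0.06,0.31,-0.13,0.099,0,0,0.27,0.06,0.31,-0.13,0.099,0,0,0.27,0.06,0.31,-0.13,0.099,0,0,0.27,0.06,0.31,-0.13,0.099,0,0,0.27,0.06,0.31,-0.13,0.099,0,0,0.27,0.06,0.31,-0.13,0.099,0,0,0.27,0.06,0.31,-0.13,0.099,0,0,0.27])

```text
time_s: 1.35
tcp_pos: [0.4102, -0.2896, 0.1406]
eef_rot: [3.141, 0.0, 0.022]
force: [0.1, -0.8, 0.7]
gripper_width: 0.0597
```

```bash
python3 - <<'E'
from h import *
t=cap("top"); s=cap("side")
crop(t,340,220,500,340,5,"t1.png"); crop(s,180,230,360,390,4,"s1.png")
E
```

```text
(no output)
```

View pics/s1.png

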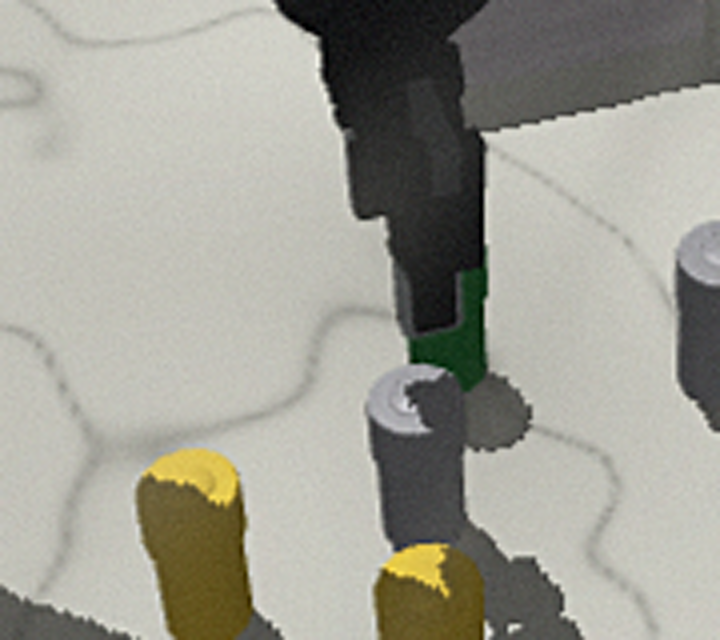

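View pics/t1.png

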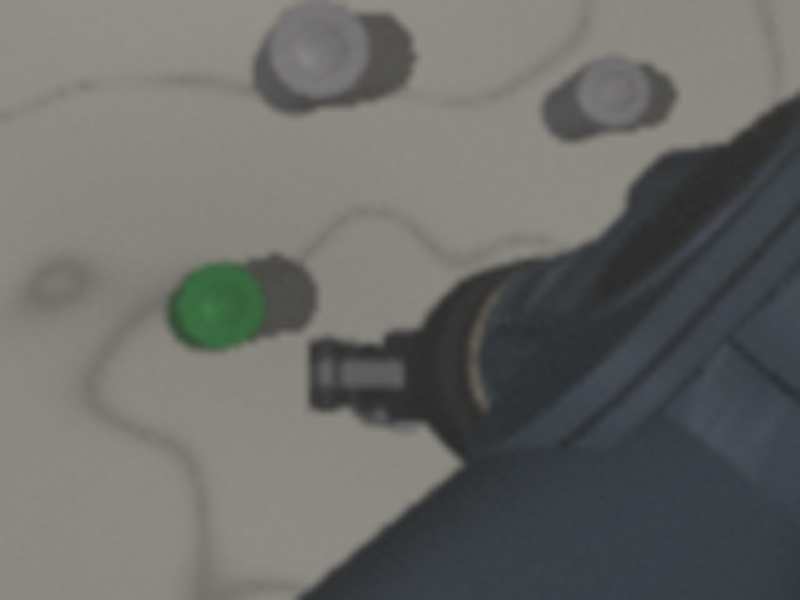

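```bash
python3 - <<'E'
from h import *
s=cap("side")
for y in (-.32,-.327,-.334): print(proj(s,[.410,y,.1325]))
for x in (.409,.411,.4125): print(proj(s,[x,-.289,.072]), proj(s,[x,-.29,.01]))
E
```

```text
[285.2650121  312.88266061]
[286.55091489 316.23769633]
[287.85865632 319.64971101]
[281.31406011 328.45371446] [283.48242338 356.45997614]
[282.58451122 328.1529154 ] [284.69301558 356.15482614]
[283.53621489 327.92758476] [285.59992824 355.92622364]
```

arm_command(motion=[0.06,0,0,0.03,0,0,0,0.06,0,0,0.06,0,0,0,0.06,0,0,0.075,0,0,0,0.06,0,0,0.085,0,0,0,0.06,0,0,0.093,0,0,0,0.06,0,0,0.093,0,0,0,0.06,0,0,0.093,0,0,0,0.035,0,0,0.093,0,0,0,0.03,0,0,0.093,0,0,0,0.03,0,0,0.093,0,0,0,0.03,0,0,0.093,0,0,0,0.03,0,0,0.093,0,0,0])

```text
time_s: 2.5
tcp_pos: [0.4118, -0.2904, 0.0493]
eef_rot: [3.139, -0.003, 0.022]
force: [0.0, -1.7, 4.7]
gripper_width: 0.0364
```

arm_command(motion=[0.03,0,0,0,0,0,0,0.03,0,0,0,0,0,0])

```text
time_s: 2.67
tcp_pos: [0.4118, -0.2903, 0.0493]
eef_rot: [3.139, -0.003, 0.022]
force: [-1.0, -0.1, 5.9]
gripper_width: 0.0363
```

```bash
python3 - <<'E'
from h import *
print(bot.observe())
s=cap("side")
crop(s,180,230,360,390,4,"s2.png")
E
```

```text
{'time_s': 2.6667, 'q': array([-7.47143100e-01,  3.50960855e-02, -2.94854262e-01,  1.23681513e+00,
       -2.47313223e-04,  2.37258547e+00]), 'joint_vel': array([ 0.00025841,  0.00198653, -0.00071483, -0.00177543,  0.00219516,
        0.00145107]), 'joint_efforts': array([ 2.78949402e-01, -2.92846996e+01,  2.78699362e+01,  8.53406754e-02,
        1.25144091e-01, -6.45173805e-04]), 'tcp_pos': array([ 0.41176114, -0.29031737,  0.04928363]), 'eef_rot': array([ 3.13861179e+00, -2.72458086e-03,  2.18676510e-02]), 'force': array([-0.96399399, -0.08226556,  5.90045322]), 'moment': array([-0.0574314 ,  0.02035604, -0.02853652]), 'gripper_width': 0.03633896937483807}
```

View pics/s2.png

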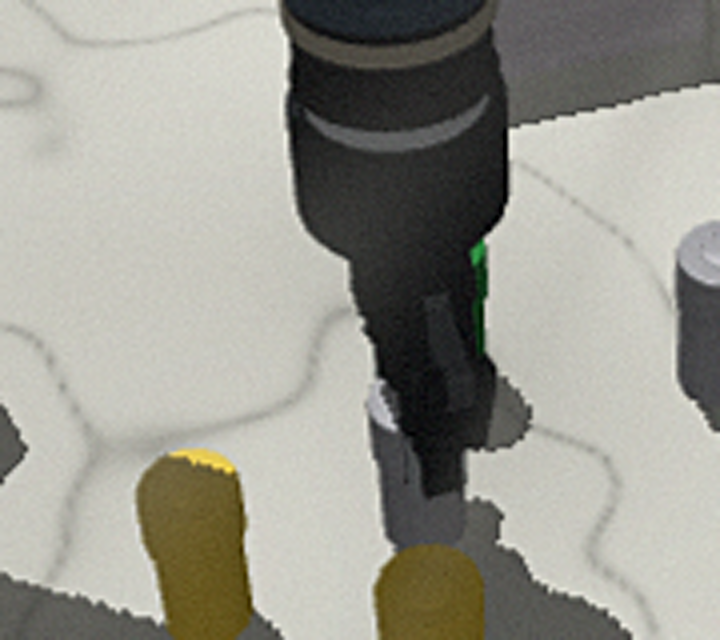

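arm_command(motion=[0.03,0,0,-0.008,0,0,0,0.03,0,0,-0.02,0,0,0,0.03,0,0,-0.045,0,0,0,0.03,0,0,-0.075,0,0,0,0.03,0,0,-0.105,0,0,0,0.03,0,0,-0.125,0,0,0,0.03,0,0,-0.13,0,0,0,0.03,0,0,-0.13,0,0,0,0.03,0,0,-0.13,0,0,0])

```text
time_s: 3.47
tcp_pos: [0.4102, -0.2887, 0.1764]
eef_rot: [-3.141, 0.001, 0.022]
force: [0.5, -0.2, -1.1]
gripper_width: 0.0366
```

```bash
python3 - <<'E'
from h import *
print(bot.observe())
goto([.508,.113,.175],.022)
s=cap("side")
crop(s,180,180,360,340,4,"s3.png")
t=cap("top")
crop(t,340,220,500,340,5,"t3.png")
E
```

```text
{'time_s': 3.4667, 'q': array([-7.47200004e-01, -1.66432629e-02, -9.10240880e-02,  1.49787551e+00,
        7.60002977e-05,  2.37256923e+00]), 'joint_vel': array([ 0.00025579,  0.01679743, -0.03605507, -0.00203386, -0.00140338,
        0.00041858]), 'joint_efforts': array([ 1.62413466e-02, -3.34269118e+01,  3.41303194e+01, -1.68480846e-02,
        2.09398440e-04, -3.36211076e-05]), 'tcp_pos': array([ 0.41015627, -0.28873395,  0.17643824]), 'eef_rot': array([-3.14052270e+00,  9.96294902e-04,  2.18238948e-02]), 'force': array([ 0.51313379, -0.17094134, -1.05650305]), 'moment': array([-0.0169621 ,  0.01477808, -0.01542445]), 'gripper_width': 0.03664524770227951}
shift [ 0.1066 -0.3995  0.0018] turn [-0.0011  0.001  -0.0002]
```

View pics/s3.png

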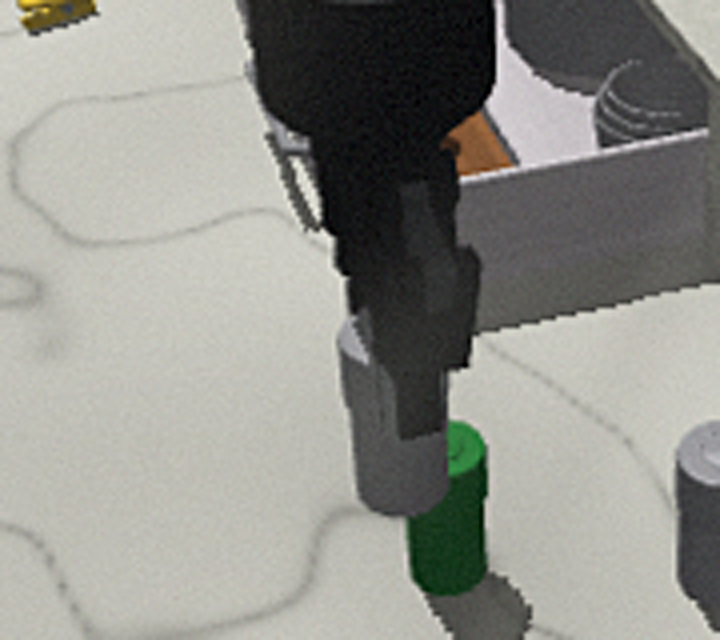

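arm_command(motion=[0.03,0.005,-0.02,0,0,0,0,0.03,0.014,-0.053,0,0,0,0,0.03,0.024,-0.09,0,0,0,0,0.03,0.035,-0.13,0,0,0,0,0.03,0.046,-0.17,0,0,0,0,0.03,0.056,-0.21,0,0,0,0,0.03,0.067,-0.25,0,0,0,0,0.03,0.077,-0.29,0,0,0,0,0.03,0.088,-0.33,0,0,0,0,0.03,0.097,-0.365,0,0,0,0,0.03,0.104,-0.39,0,0,0,0,0.03,0.1066,-0.3995,0,0,0,0])

```text
time_s: 4.57
tcp_pos: [0.5085, 0.0974, 0.175]
eef_rot: [-3.126, 0.004, 0.051]
force: [0.3, 0.4, -0.8]
gripper_width: 0.0361
```

arm_command(motion=[0.03,0,0,0,0,0,0,0.03,0,0,0,0,0,0])

```text
time_s: 4.73
tcp_pos: [0.5085, 0.0939, 0.1761]
eef_rot: [-3.128, 0.003, 0.046]
force: [-0.4, -0.1, -0.9]
gripper_width: 0.0364
```

```bash
python3 - <<'E'
from h import *
print(bot.observe())
s=cap("side")
crop(s,200,100,360,240,5,"s4.png")
t=cap("top")
crop(t,130,175,310,290,4,"t4.png")
P=bot.observe()["tcp_pos"]
for h in (.044,.048,.052):
    a=np.linspace(0,2*np.pi,73)
    q=np.array([proj(s,[P[0]+.017*np.cos(x),P[1]+.017*np.sin(x),P[2]-h]) for x in a])
    print(h,"min",q.min(0),"max",q.max(0))
E
```

```text
{'time_s': 4.7333, 'q': array([ 0.0446884 ,  0.02366507, -0.05131065,  1.49873219,  0.01357108,
        3.14072172]), 'joint_vel': array([-0.02092489, -0.01632463, -0.00116734,  0.00038455,  0.00207008,
       -0.00241532]), 'joint_efforts': array([ 7.26860426e-01, -3.34963489e+01,  3.28976011e+01, -3.65262176e-02,
        1.19972569e-01,  3.97164367e-04]), 'tcp_pos': array([0.50845182, 0.09387833, 0.17611299]), 'eef_rot': array([-3.12801904e+00,  2.89976237e-03,  4.55592605e-02]), 'force': array([-0.44963025, -0.06711058, -0.89681336]), 'moment': array([-0.02290015, -0.01110939, -0.04114947]), 'gripper_width': 0.03641843528843001}
0.044 min [272.66050131 170.5174046 ] max [288.54706898 177.8002772 ]
0.048 min [272.77685593 172.17655524] max [288.62737728 179.48928327]
0.052 min [272.89268502 173.82831825] max [288.70732325 181.17055821]
```

View pics/s4.png

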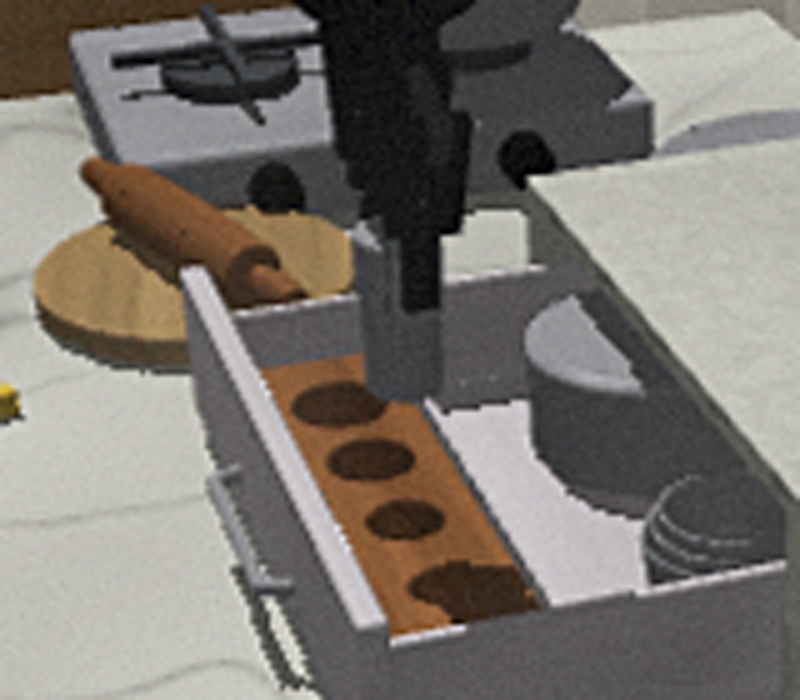

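View pics/t4.png

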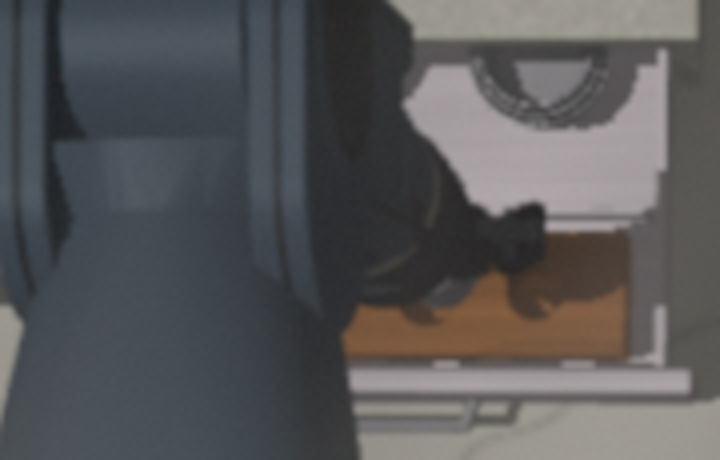

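arm_command(motion=[0.03,0,0,0,0,0,-0.06,0.03,0,0,0,0,0,-0.16,0.03,0,0,0,0,0,-0.27,0.03,0,0,0,0,0,-0.38,0.03,0,0,0,0,0,-0.49,0.03,0,0,0,0,0,-0.6,0.03,0,0,0,0,0,-0.71,0.03,0,0,0,0,0,-0.82,0.03,0,0,0,0,0,-0.93,0.03,0,0,0,0,0,-1.04,0.03,0,0,0,0,0,-1.15,0.03,0,0,0,0,0,-1.26])

```text
time_s: 5.83
tcp_pos: [0.509, 0.0933, 0.1774]
eef_rot: [-3.137, -0.014, 1.309]
force: [-1.5, -0.6, -1.1]
gripper_width: 0.0368
```

arm_command(motion=[0.03,0,0,0,0,0,-0.11,0.03,0,0,0,0,0,-0.22,0.03,0,0,0,0,0,-0.33,0.03,0,0,0,0,0,-0.44,0.03,0,0,0,0,0,-0.55,0.03,0,0,0,0,0,-0.66,0.03,0,0,0,0,0,-0.77,0.03,0,0,0,0,0,-0.88,0.03,0,0,0,0,0,-0.99,0.03,0,0,0,0,0,-1.1,0.03,0,0,0,0,0,-1.2,0.03,0,0,0,0,0,-1.3])

```text
time_s: 6.83
tcp_pos: [0.509, 0.0933, 0.1774]
eef_rot: [3.13, -0.008, 2.609]
force: [0.7, 0.2, -1.5]
gripper_width: 0.0363
```

```bash
python3 - <<'E'
from h import *
print(bot.observe())
goto([.508,.113,.175],.022+np.pi)
E
```

```text
{'time_s': 6.8333, 'q': array([ 0.04307337,  0.02170076, -0.05066774,  1.49863814,  0.01418497,
        0.57569739]), 'joint_vel': array([-8.56962475e-04, -1.47495297e-03, -1.09085270e-03, -1.13433471e-04,
        9.91325094e-04, -1.18675712e+00]), 'joint_efforts': array([-2.51538049e-04, -3.37105930e+01,  3.28594065e+01,  2.18344976e-03,
        5.38825407e-02,  7.85701610e-01]), 'tcp_pos': array([0.50900844, 0.09326333, 0.17744568]), 'eef_rot': array([ 3.12980838, -0.00789881,  2.60901368]), 'force': array([ 0.68549659,  0.21913112, -1.45971953]), 'moment': array([-0.03693114,  0.01477412, -0.02867809]), 'gripper_width': 0.03631087140807724}
shift [0.0109 0.0165 0.0027] turn [ 0.0137 -0.0044 -0.5546]
```

arm_command(motion=[0.03,0,0,0,0,0,-0.1,0.03,0,0,0,0,0,-0.2,0.03,0,0,0,0,0,-0.3,0.03,0,0,0,0,0,-0.4,0.03,0,0,0,0,0,-0.48,0.03,0,0,0,0,0,-0.5,0.03,0,0,0,0,0,-0.5,0.03,0,0,0,0,0,-0.5])

```text
time_s: 7.5
tcp_pos: [0.5091, 0.0941, 0.1774]
eef_rot: [3.127, -0.001, 3.104]
force: [-0.1, -0.7, -0.9]
gripper_width: 0.0366
```

```bash
python3 - <<'E'
from h import *
print(bot.observe())
goto([.508,.113,.175],.022+np.pi)
E
```

```text
{'time_s': 7.5, 'q': array([ 0.04457388,  0.02233989, -0.05018436,  1.49847734,  0.01450012,
        0.08224781]), 'joint_vel': array([ 0.00768018,  0.00466059,  0.00519913, -0.00041092, -0.00119162,
       -0.00365253]), 'joint_efforts': array([-5.84731589e-02, -3.37519276e+01,  3.28483522e+01,  4.17610427e-03,
        5.15899539e-02, -1.39302289e-02]), 'tcp_pos': array([0.50911143, 0.09413479, 0.17736308]), 'eef_rot': array([ 3.12715841e+00, -1.39578226e-03,  3.10392731e+00]), 'force': array([-0.13984836, -0.71265426, -0.86676889]), 'moment': array([-0.00178778,  0.03293824, -0.01922752]), 'gripper_width': 0.03662359852213513}
shift [0.0018 0.0188 0.0026] turn [ 0.0145 -0.001  -0.0597]
```

arm_command(motion=[0.03,0,0.006,0,0.005,0,-0.02,0.03,0.001,0.014,0,0.014,0,-0.05,0.03,0.002,0.019,0,0.0145,0,-0.06,0.03,0.002,0.019,0,0.0145,0,-0.06,0.03,0.002,0.019,0,0.0145,0,-0.06,0.03,0.002,0.019,0,0.0145,0,-0.06])

```text
time_s: 8.0
tcp_pos: [0.5078, 0.1144, 0.1776]
eef_rot: [-3.141, -0.001, -3.115]
force: [0.1, 0.4, -1.7]
gripper_width: 0.0365
```

```bash
python3 - <<'E'
from h import *
o=bot.observe();print(o)
s=cap("side")
crop(s,210,120,350,240,5,"s5.png")
P=o["tcp_pos"]
for h in (.044,.048,.052):
    a=np.linspace(0,2*np.pi,73)
    q=np.array([proj(s,[P[0]+.017*np.cos(x),P[1]+.017*np.sin(x),P[2]-h]) for x in a])
    print(h,"min",(q.min(0)-[210,120])*5,"max",(q.max(0)-[210,120])*5)
E
```

```text
{'time_s': 8.0, 'q': array([ 9.26498589e-02,  3.18840287e-02, -3.99886769e-02,  1.49990908e+00,
       -4.55714378e-05,  6.64686057e-02]), 'joint_vel': array([-0.01016642, -0.00174235, -0.00310974,  0.00193035, -0.00054935,
       -0.00012107]), 'joint_efforts': array([ 1.72642283e-01, -3.41096127e+01,  3.28642058e+01,  1.15824814e-02,
        1.09348606e-02,  9.56189506e-04]), 'tcp_pos': array([0.50778299, 0.1143552 , 0.17755902]), 'eef_rot': array([-3.14148173e+00, -9.80257681e-04, -3.11541143e+00]), 'force': array([ 0.06589838,  0.35310718, -1.74744245]), 'moment': array([-0.0288323 ,  0.05572116,  0.03104462]), 'gripper_width': 0.036466006490915866}
0.044 min [299.81923019 231.0236356 ] max [378.03983729 266.27043785]
0.048 min [300.42207535 239.24057599] max [378.46790408 274.63478109]
0.052 min [301.02223961 247.42148455] max [378.89406927 282.96143517]
```

View pics/s5.png

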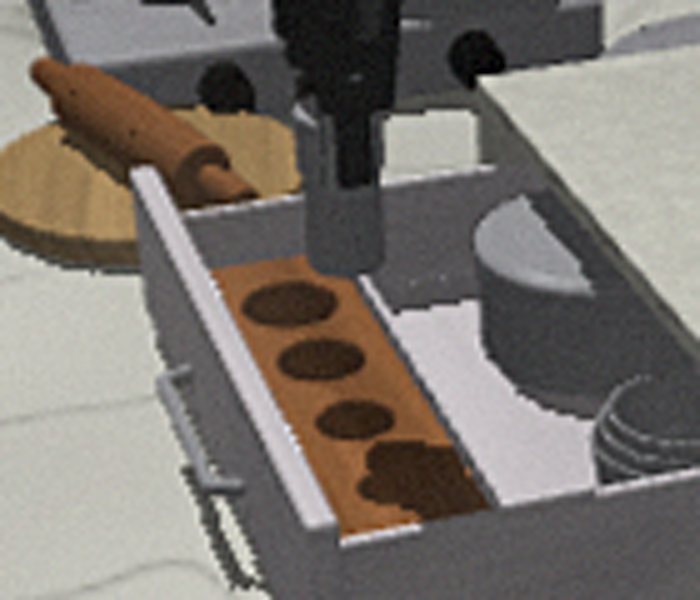

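arm_command(motion=[0.03,0,0,0.01,0,0,0,0.03,0,-0.001,0.025,0,0,0,0.03,0,-0.001,0.045,0,0,0,0.03,0,-0.001,0.06,0,0,0,0.03,0,-0.001,0.068,0,0,0,0.03,0,-0.001,0.07,0,0,0,0.03,0,-0.001,0.07,0,0,0,0.03,0,-0.001,0.07,0,0,0])

```text
time_s: 8.72
tcp_pos: [0.5083, 0.113, 0.1083]
eef_rot: [3.141, 0.0, -3.116]
force: [0.6, -0.8, -1.1]
gripper_width: 0.0364
```

```bash
cat > look.py <<'E'
from h import *
import sys
o=bot.observe();print({k:np.round(o[k],4) for k in("time_s","tcp_pos","eef_rot","force","moment","gripper_width")})
s=cap("side")
crop(s,230,150,330,240,7,sys.argv[1])
P=o["tcp_pos"]; h=.0493
a=np.linspace(0,2*np.pi,73)
q=np.array([proj(s,[P[0]+.017*np.cos(x),P[1]+.017*np.sin(x),P[2]-h]) for x in a])
print("foot",(q.min(0)-[230,150])*7,"max",(q.max(0)-[230,150])*7)
q=np.array([proj(s,[.5094+.018*np.cos(x),.1135+.018*np.sin(x),.048]) for x in a])
print("sock",(q.min(0)-[230,150])*7,"max",(q.max(0)-[230,150])*7)
E
python3 look.py s6.png
```

```text
{'time_s': np.float64(8.7167), 'tcp_pos': array([0.5083, 0.113 , 0.1083]), 'eef_rot': array([ 3.1414e+00,  2.0000e-04, -3.1162e+00]), 'force': array([ 0.59  , -0.842 , -1.0933]), 'moment': array([ 0.0076, -0.0476,  0.0047]), 'gripper_width': np.float64(0.0364)}
foot [297.43465412 321.61490075] max [402.64206156 374.53925518]
sock [299.39241928 347.85515246] max [410.06529343 404.30450825]
```

View pics/s6.png

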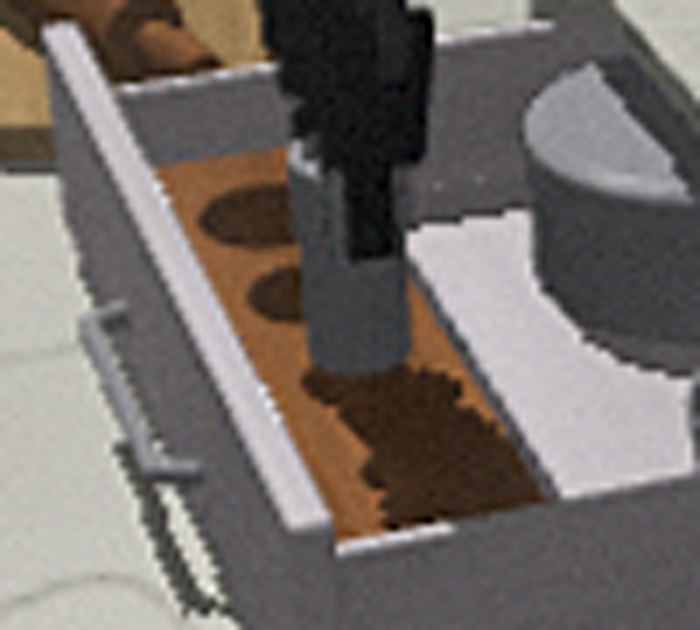

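arm_command(motion=[0.03,0.0013,0.0003,0.002,0,0,0,0.03,0.0013,0.0003,0.004,0,0,0,0.03,0.0013,0.0003,0.006,0,0,0,0.03,0.0013,0.0003,0.008,0,0,0,0.03,0.0013,0.0003,0.01,0,0,0,0.03,0.0013,0.0003,0.012,0,0,0,0.03,0.0013,0.0003,0.012,0,0,0])

```text
time_s: 9.35
tcp_pos: [0.507, 0.1136, 0.0963]
eef_rot: [3.141, 0.001, -3.116]
force: [-0.5, 2.2, -0.9]
gripper_width: 0.0364
```

arm_command(motion=[0.03,0,0,0.001,0,0,0,0.03,0,0,0.002,0,0,0,0.03,0,0,0.002,0,0,0])

```text
time_s: 9.6
tcp_pos: [0.5068, 0.1138, 0.0934]
eef_rot: [3.14, -0.0, -3.116]
force: [1.3, 2.4, -0.3]
gripper_width: 0.0363
```

arm_command(motion=[0.03,0,0.0007,0.001,0,0,0,0.03,0,0.0007,0.002,0,0,0,0.03,0,0.0007,0.003,0,0,0,0.03,0,0.0007,0.003,0,0,0])

```text
time_s: 9.93
tcp_pos: [0.5064, 0.1141, 0.0903]
eef_rot: [3.141, -0.001, -3.116]
force: [1.2, 1.6, -2.5]
gripper_width: 0.0365
```

arm_command(motion=[0.03,-0.0004,0.0004,0.0015,0,0,0,0.03,-0.0004,0.0004,0.003,0,0,0,0.03,-0.0004,0.0004,0.0045,0,0,0,0.03,-0.0004,0.0004,0.006,0,0,0,0.03,-0.0004,0.0004,0.006,0,0,0])

```text
time_s: 10.35
tcp_pos: [0.5065, 0.1143, 0.084]
eef_rot: [-3.141, -0.002, -3.116]
force: [0.7, -0.3, -3.1]
gripper_width: 0.0365
```

```bash
python3 look.py s7.png
```

```text
{'time_s': np.float64(10.35), 'tcp_pos': array([0.5065, 0.1143, 0.084 ]), 'eef_rot': array([-3.1414e+00, -1.8000e-03, -3.1162e+00]), 'force': array([ 0.7142, -0.2911, -3.0596]), 'moment': array([ 0.0738, -0.1196, -0.0382]), 'gripper_width': np.float64(0.0365)}
foot [295.95490622 384.41765824] max [399.76031968 438.27366512]
sock [299.39241928 347.85515246] max [410.06529343 404.30450825]
```

View pics/s7.png

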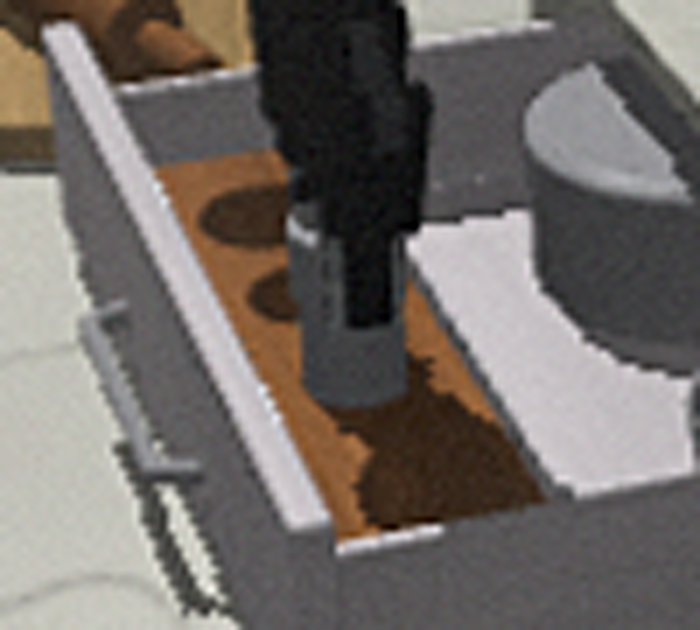

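arm_command(motion=[0.03,0,0,0.0015,0,0,0,0.03,0,0,0.003,0,0,0,0.03,0,0,0.0045,0,0,0,0.03,0,0,0.006,0,0,0,0.03,0,0,0.006,0,0,0])

```text
time_s: 10.82
tcp_pos: [0.5066, 0.1144, 0.0781]
eef_rot: [3.142, -0.002, -3.116]
force: [0.1, 0.0, -1.2]
gripper_width: 0.0364
```

arm_command(motion=[0.03,0,0,0.0015,0,0,0,0.03,0,0,0.003,0,0,0,0.03,0,0,0.0045,0,0,0,0.03,0,0,0.0055,0,0,0,0.03,0,0,0.0055,0,0,0])

```text
time_s: 11.23
tcp_pos: [0.5066, 0.1144, 0.0727]
eef_rot: [3.141, -0.002, -3.116]
force: [-0.5, 0.3, -0.8]
gripper_width: 0.0362
```

arm_command(motion=[0.03,0,0,0.001,0,0,0,0.03,0,0,0.002,0,0,0,0.03,0,0,0.002,0,0,0])

```text
time_s: 11.48
tcp_pos: [0.5067, 0.1144, 0.0709]
eef_rot: [3.141, -0.001, -3.116]
force: [-0.3, -0.1, -1.3]
gripper_width: 0.0365
```

arm_command(motion=[0.03,0,0,0.0007,0,0,0,0.03,0,0,0.0014,0,0,0,0.03,0,0,0.0014,0,0,0])

```text
time_s: 11.73
tcp_pos: [0.5067, 0.1144, 0.0695]
eef_rot: [3.141, -0.001, -3.116]
force: [0.3, -0.2, -1.3]
gripper_width: 0.0367
```

arm_command(motion=[0.03,0,0,0.0007,0,0,0,0.03,0,0,0.0014,0,0,0,0.03,0,0,0.0014,0,0,0])

```text
time_s: 11.98
tcp_pos: [0.5071, 0.1145, 0.0692]
eef_rot: [3.141, -0.0, -3.116]
force: [-1.8, 0.4, 2.7]
gripper_width: 0.0363
```

arm_command(motion=[0.03,0,0,0.0005,0,0,0,0.03,0,0,0.001,0,0,0,0.03,0,0,0.001,0,0,0])

```text
time_s: 12.23
tcp_pos: [0.5072, 0.1145, 0.0691]
eef_rot: [3.141, 0.0, -3.116]
force: [-2.6, -1.1, 7.7]
gripper_width: 0.0364
```

arm_command(motion=[0.045,0,0,0,0,0,0,0.06,0,0,0,0,0,0,0.06,0,0,0,0,0,0,0.06,0,0,0,0,0,0,0.06,0,0,-0.005,0,0,0,0.06,0,0,-0.02,0,0,0,0.06,0,0,-0.05,0,0,0,0.06,0,0,-0.09,0,0,0,0.06,0,0,-0.12,0,0,0,0.06,0,0,-0.13,0,0,0,0.06,0,0,-0.13,0,0,0])

```text
time_s: 13.15
tcp_pos: [0.5094, 0.1147, 0.2018]
eef_rot: [3.141, 0.007, -3.116]
force: [-0.4, -0.1, -0.0]
gripper_width: 0.0599
```

```bash
python3 look.py s8.png; python3 - <<'E'
from h import *
t=cap("top");crop(t,130,175,310,290,4,"t8.png")
s=cap("side")
for p in[(.508,.1144,.092),(.508,.1144,.1)]:
  print((proj(s,p)-[230,150])*7,(proj(t,p)-[130,175])*4)
E
```

```text
{'time_s': np.float64(13.15), 'tcp_pos': array([0.5094, 0.1147, 0.2018]), 'eef_rot': array([ 3.1409,  0.0074, -3.116 ]), 'force': array([-0.416 , -0.0991, -0.0449]), 'moment': array([-0.0288, -0.025 ,  0.0434]), 'gripper_width': np.float64(0.0599)}
foot [280.70306728  57.05324881] max [391.31223157 105.32533158]
sock [299.39241928 347.85515246] max [410.06529343 404.30450825]
[342.50176048 255.7143794 ] [414.66453295 281.29631682]
[341.11716314 233.39654219] [412.07860407 279.36467385]
```

View pics/s8.png

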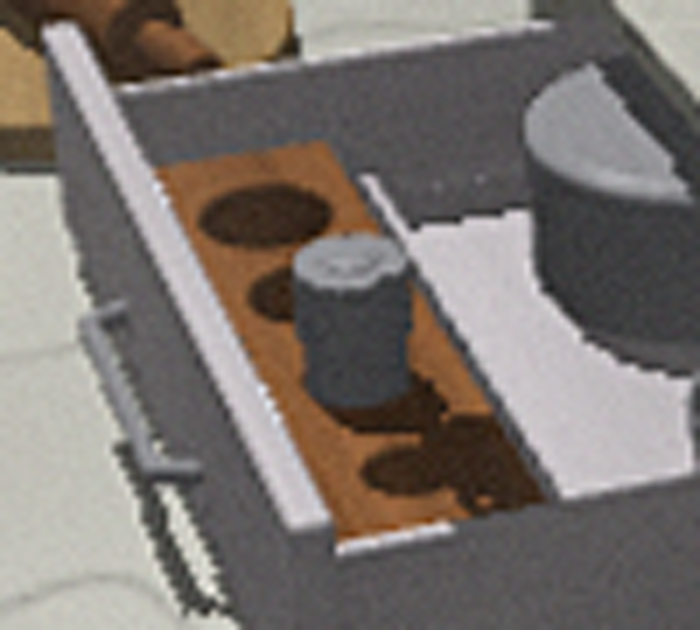

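```bash
python3 - <<'E'
from h import *
t=cap("top");s=cap("side")
for u in (150,215,290):
    col=t["color"][255:285,u].sum(1); print(u,col)
for u,v in((215,267),(215,273)): print(back(t,u,v,.094))
# unit front top edge
print(back(t,200,185,.114),back(t,290,185,.114))
crop(t,130,175,310,290,4,"t9.png")
goto([.38,.136,.20],.022+np.pi)
E
```

```text
150 [227 226 229 230 230 229 231 229 236 235 237 239 237 237 235 239 241 241
 243 240 240 243 244 245 246 247 245 249 249 247]
215 [268 270 272 276 278 280 282 274 248 222 250 295 389 462 472 487 483 422
 313 269 300 341 352 320 304 343 360 352 394 435]
290 [288 283 280 285 284 287 284 286 303 395 405 320 388 466 486 496 502 462
 362 280 320 408 459 466 464 461 462 465 462 466]
[0.46039899 0.15165401 0.094     ]
[0.44765108 0.15100659 0.094     ]
[0.63286789 0.18828992 0.114     ] [ 0.63713009 -0.00340975  0.114     ]
shift [ 0.125   0.0249 -0.0047] turn [-0.0001 -0.0056  0.0035]
```

arm_command(motion=[0.03,0.02,0.005,0,0,0,0,0.0,0.05,0.01,0,0,0,0,0.0,0.08,0.02,0,0,0,0,0.0,0.11,0.025,0,0,0,0,0.0,0.125,0.025,0,0,0,0,0.0,0.125,0.025,0.02,0,0,0,0.0,0.125,0.025,0.05,0,0,0,0.0,0.125,0.025,0.08,0,0,0,0.0,0.125,0.025,0.11,0,0,0,0.0,0.125,0.025,0.124,0,0,0,0.0,0.125,0.025,0.126,0,0,0,0.0,0.125,0.025,0.126,0,0,0])

```text
time_s: 14.4
tcp_pos: [0.3789, 0.1358, 0.069]
eef_rot: [-3.141, -0.006, -3.116]
force: [0.4, 1.2, 0.1]
gripper_width: 0.0002
```

arm_command(motion=[0.0,0,0,0,0,0,0,0.0,0,0,0,0,0,0])

```text
time_s: 14.57
tcp_pos: [0.3823, 0.1364, 0.0727]
eef_rot: [3.141, 0.001, -3.116]
force: [0.8, -0.7, 0.4]
gripper_width: -0.0001
```

```bash
python3 - <<'E'
from h import *
o=bot.observe();print(o)
goto([.42,.137,.074],.022+np.pi)
s=cap("side");crop(s,190,90,370,250,4,"s9.png")
E
```

```text
{'time_s': 14.5667, 'q': array([ 1.76938790e-01, -2.42125263e-01, -5.01365747e-01,  1.31009561e+00,
        2.90556682e-04,  1.51422330e-01]), 'joint_vel': array([ 0.00074272, -0.00565861,  0.01154658, -0.00074029, -0.00030031,
        0.00112109]), 'joint_efforts': array([ 1.74592214e-02, -2.17599356e+01,  3.07687855e+01,  4.98107867e-02,
        1.10782512e-03, -2.15266158e-05]), 'tcp_pos': array([0.38232774, 0.1364153 , 0.07274581]), 'eef_rot': array([ 3.14108515e+00,  1.39969449e-03, -3.11607634e+00]), 'force': array([ 0.75592168, -0.66435908,  0.38060698]), 'moment': array([-0.05020319,  0.00956694, -0.01953896]), 'gripper_width': -0.00010975268406963484}
shift [-0.0377 -0.0004 -0.0012] turn [0.0005 0.0014 0.0035]
```

View pics/s9.png

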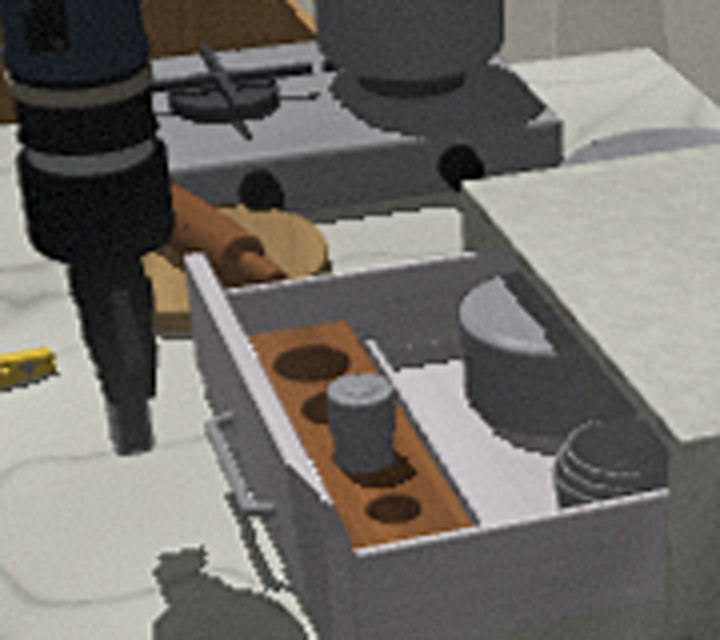

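arm_command(motion=[0.0,-0.01,0,-0.001,0,0,0,0.0,-0.025,0,-0.002,0,0,0,0.0,-0.037,0,-0.002,0,0,0,0.0,-0.043,0,-0.002,0,0,0,0.0,-0.046,0,-0.002,0,0,0,0.0,-0.049,0,-0.002,0,0,0,0.0,-0.052,0,-0.002,0,0,0,0.0,-0.055,0,-0.002,0,0,0,0.0,-0.058,0,-0.002,0,0,0,0.0,-0.061,0,-0.002,0,0,0,0.0,-0.064,0,-0.002,0,0,0,0.0,-0.067,0,-0.002,0,0,0])

```text
time_s: 15.62
tcp_pos: [0.4449, 0.1379, 0.0732]
eef_rot: [-3.141, -0.008, -3.116]
force: [-8.4, -0.4, 6.5]
gripper_width: -0.0002
```

```bash
python3 - <<'E'
from h import *
o=bot.observe();print(o)
s=cap("side");crop(s,190,90,370,250,4,"s10.png")
E
```

```text
{'time_s': 15.6167, 'q': array([ 1.55741309e-01, -6.77847380e-02, -3.47295631e-01,  1.29928939e+00,
        9.37965645e-04,  1.29652828e-01]), 'joint_vel': array([-0.01046743,  0.09123601,  0.08739078, -0.00820238, -0.00090551,
       -0.00855318]), 'joint_efforts': array([-8.50202423e-01, -2.70152074e+01,  3.21014571e+01, -3.20341408e+00,
       -1.96679682e-01, -4.13103189e-03]), 'tcp_pos': array([0.44490367, 0.13786698, 0.07322608]), 'eef_rot': array([-3.14148789, -0.00805804, -3.11550835]), 'force': array([-8.36427701, -0.35827756,  6.54644441]), 'moment': array([-0.11109283,  1.55041592, -0.06296607]), 'gripper_width': -0.0001540972221860398}
```

View pics/s10.png

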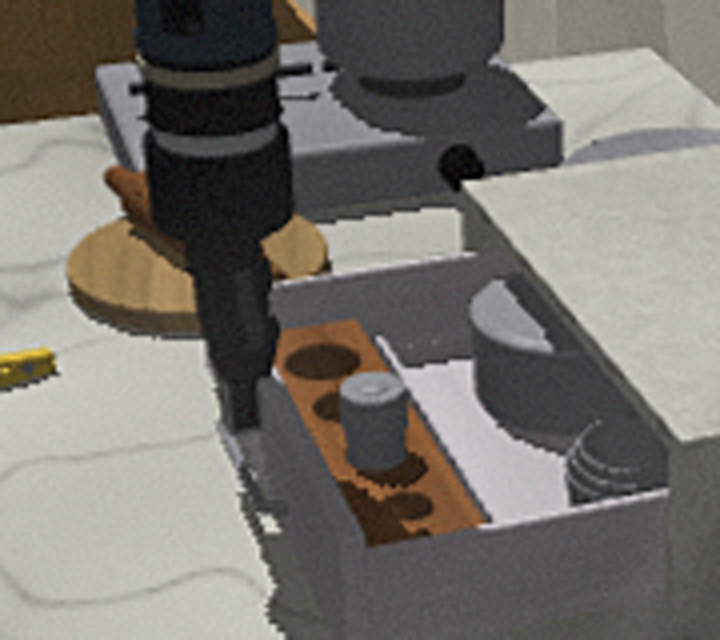

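arm_command(motion=[0.0,-0.004,0,0,0,0,0,0.0,-0.009,0,0,0,0,0,0.0,-0.014,0,0,0,0,0,0.0,-0.019,0,0,0,0,0,0.0,-0.024,0,0,0,0,0,0.0,-0.029,0,0,0,0,0,0.0,-0.034,0,0,0,0,0,0.0,-0.039,0,0,0,0,0,0.0,-0.044,0,0,0,0,0,0.0,-0.049,0,0,0,0,0,0.0,-0.054,0,0,0,0,0,0.0,-0.059,0,0,0,0,0])

```text
time_s: 16.67
tcp_pos: [0.5038, 0.1392, 0.0731]
eef_rot: [-3.141, -0.008, -3.116]
force: [-7.9, -2.2, 5.9]
gripper_width: 0.0003
```

arm_command(motion=[0.0,-0.004,0,0,0,0,0,0.0,-0.009,0,0,0,0,0,0.0,-0.014,0,0,0,0,0,0.0,-0.019,0,0,0,0,0,0.0,-0.024,0,0,0,0,0,0.0,-0.029,0,0,0,0,0,0.0,-0.034,0,0,0,0,0,0.0,-0.039,0,0,0,0,0,0.0,-0.044,0,0,0,0,0])

```text
time_s: 17.42
tcp_pos: [0.5478, 0.1402, 0.0731]
eef_rot: [-3.141, -0.008, -3.116]
force: [-7.9, -1.4, 5.9]
gripper_width: -0.0001
```

```bash
python3 - <<'E'
from h import *
o=bot.observe();print(o["tcp_pos"],o["force"],o["eef_rot"])
s=cap("side");crop(s,190,90,370,250,4,"s11.png")
E
```

```text
[0.54779465 0.14022868 0.07311434] [-7.92748273 -1.40434975  5.87008674] [-3.14076167 -0.00840501 -3.1157909 ]
```

View pics/s11.png

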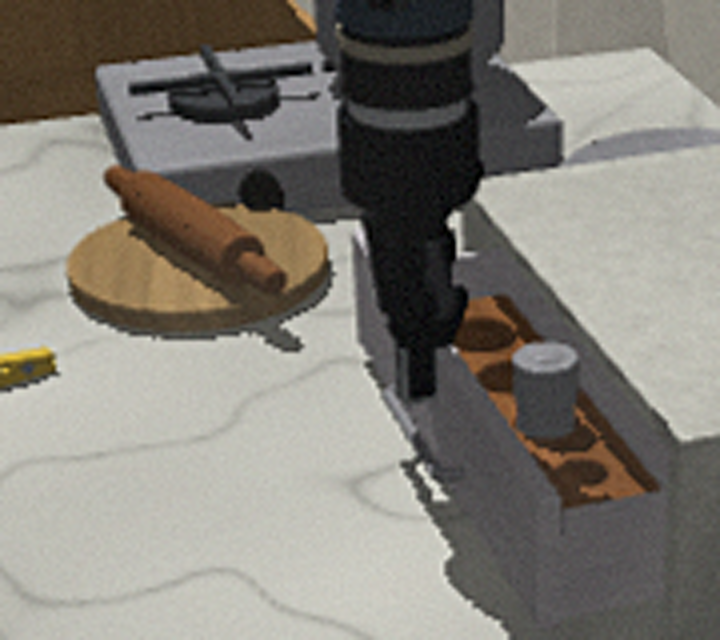

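arm_command(motion=[0.0,-0.003,0,0,0,0,0,0.0,-0.006,0,0,0,0,0,0.0,-0.009,0,0,0,0,0,0.0,-0.012,0,0,0,0,0,0.0,-0.015,0,0,0,0,0,0.0,-0.018,0,0,0,0,0,0.0,-0.021,0,0,0,0,0,0.0,-0.024,0,0,0,0,0,0.0,-0.027,0,0,0,0,0,0.0,-0.03,0,0,0,0,0,0.0,-0.033,0,0,0,0,0,0.0,-0.036,0,0,0,0,0])

```text
time_s: 18.47
tcp_pos: [0.584, 0.1411, 0.073]
eef_rot: [-3.141, -0.008, -3.116]
force: [-8.5, -2.1, 6.0]
gripper_width: -0.0001
```

arm_command(motion=[0.0,-0.003,0,0,0,0,0,0.0,-0.006,0,0,0,0,0,0.0,-0.009,0,0,0,0,0,0.0,-0.012,0,0,0,0,0])

```text
time_s: 18.8
tcp_pos: [0.596, 0.1413, 0.073]
eef_rot: [-3.141, -0.008, -3.116]
force: [-7.9, -1.1, 6.2]
gripper_width: 0.0002
```

```bash
python3 - <<'E'
from h import *
o=bot.observe();print(o["tcp_pos"],o["force"],o["eef_rot"])
s=cap("side");crop(s,230,70,410,230,4,"s12.png")
E
```

```text
[0.59598007 0.14134312 0.07299473] [-7.87424255 -1.09117177  6.24023106] [-3.14054117 -0.00781905 -3.1158989 ]
```

View pics/s12.png

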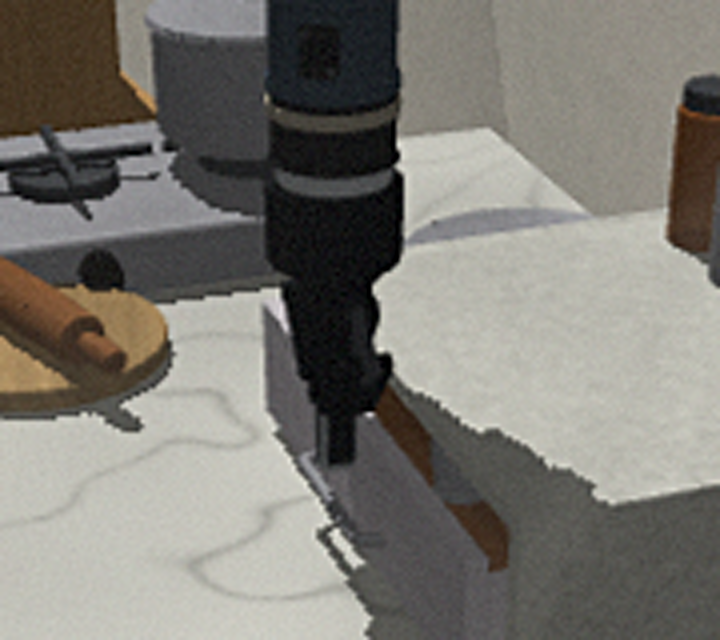

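arm_command(motion=[0.0,-0.002,0,0,0,0,0,0.0,-0.004,0,0,0,0,0,0.0,-0.006,0,0,0,0,0,0.0,-0.008,0,0,0,0,0])

```text
time_s: 19.18
tcp_pos: [0.6039, 0.1416, 0.073]
eef_rot: [-3.141, -0.008, -3.116]
force: [-8.3, -1.6, 4.8]
gripper_width: -0.0
```

arm_command(motion=[0.0,-0.0015,0,0,0,0,0,0.0,-0.003,0,0,0,0,0,0.0,-0.0045,0,0,0,0,0])

```text
time_s: 19.43
tcp_pos: [0.6084, 0.1416, 0.073]
eef_rot: [-3.141, -0.008, -3.116]
force: [-8.3, -1.3, 5.5]
gripper_width: -0.0002
```

arm_command(motion=[0.0,-0.0015,0,0,0,0,0,0.0,-0.003,0,0,0,0,0,0.0,-0.004,0,0,0,0,0])

```text
time_s: 19.68
tcp_pos: [0.6106, 0.1417, 0.073]
eef_rot: [-3.14, -0.012, -3.116]
force: [-14.3, -1.9, 8.9]
gripper_width: -0.0001
```

arm_command(motion=[0.0,-0.0015,0,0,0,0,0,0.0,-0.003,0,0,0,0,0,0.0,-0.004,0,0,0,0,0])

```text
time_s: 19.93
tcp_pos: [0.6106, 0.1417, 0.073]
eef_rot: [-3.14, -0.02, -3.115]
force: [-23.1, -2.8, 15.1]
gripper_width: 0.0002
```

```bash
python3 - <<'E'
from h import *
o=bot.observe();print(o["tcp_pos"],o["force"],o["eef_rot"])
s=cap("side");crop(s,230,70,410,230,4,"s13.png")
E
```

```text
[0.61059732 0.14169511 0.07304987] [-23.05130354  -2.78693426  15.10422743] [-3.13996291 -0.01991368 -3.11541894]
```

View pics/s13.png

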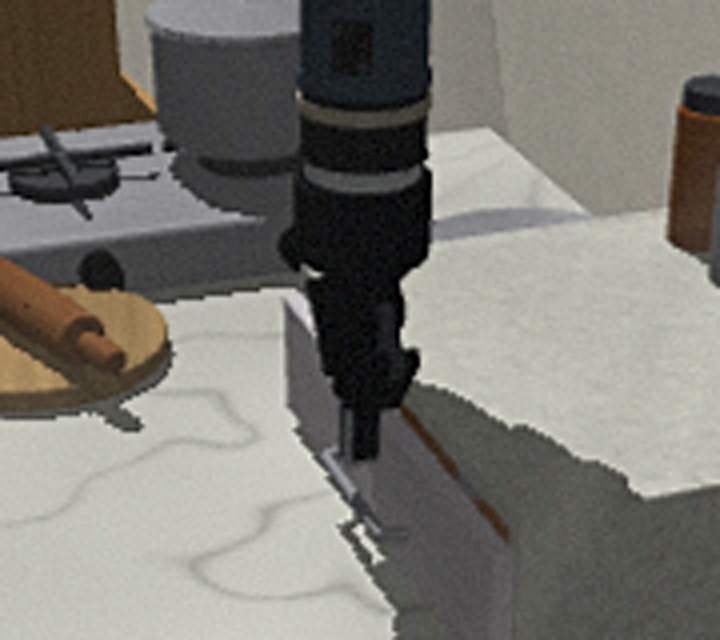

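arm_command(motion=[0.0,0.004,0,0,0,0,0,0.0,0.01,0,0,0,0,0,0.0,0.025,0,0,0,0,0,0.0,0.05,0,-0.005,0,0,0,0.0,0.08,0,-0.03,0,0,0,0.0,0.11,0,-0.06,0,0,0,0.0,0.14,0,-0.09,0,0,0,0.0,0.17,0,-0.12,0,0,0,0.0,0.2,0,-0.13,0,0,0,0.0,0.22,0,-0.13,0,0,0,0.0,0.22,0,-0.13,0,0,0,0.0,0.22,0,-0.13,0,0,0])

```text
time_s: 20.98
tcp_pos: [0.4, 0.137, 0.204]
eef_rot: [3.141, 0.002, -3.115]
force: [-0.6, -1.4, 0.5]
gripper_width: -0.0003
```

```bash
python3 - <<'E'
from h import *
o=bot.observe();print(o["time_s"],o["tcp_pos"],o["force"],o["q"])
s=cap("side");crop(s,260,110,380,230,6,"s14.png");cv2.imwrite("pics/s15.png",s["color"][:,:,::-1])
t=cap("top");crop(t,130,130,310,250,4,"t14.png")
E
```

```text
20.9833 [0.40004012 0.1369632  0.2040345 ] [-0.55960822 -1.36674281  0.48279841] [ 1.70733612e-01 -2.27107175e-01 -2.27099078e-01  1.56837499e+00
  3.34715740e-04  1.44581396e-01]
```

View pics/s14.png

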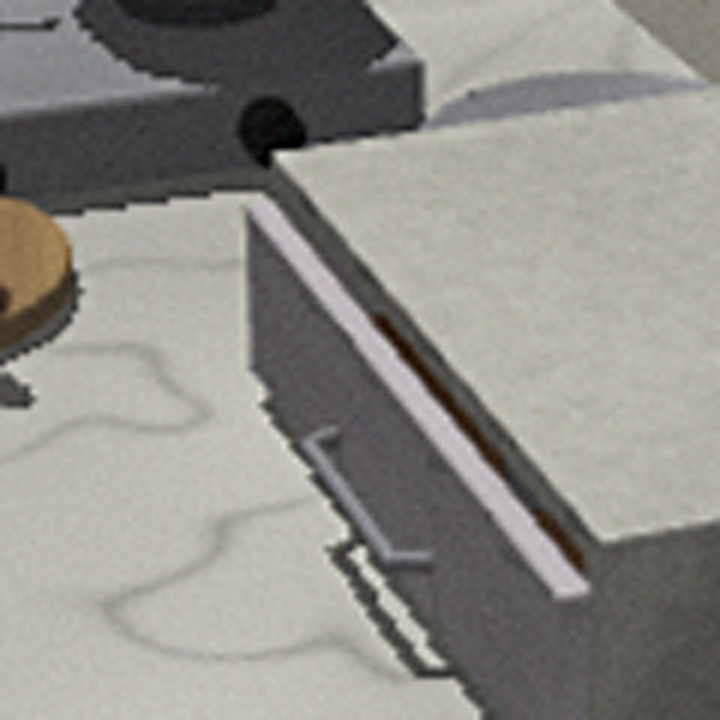

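View pics/t14.png

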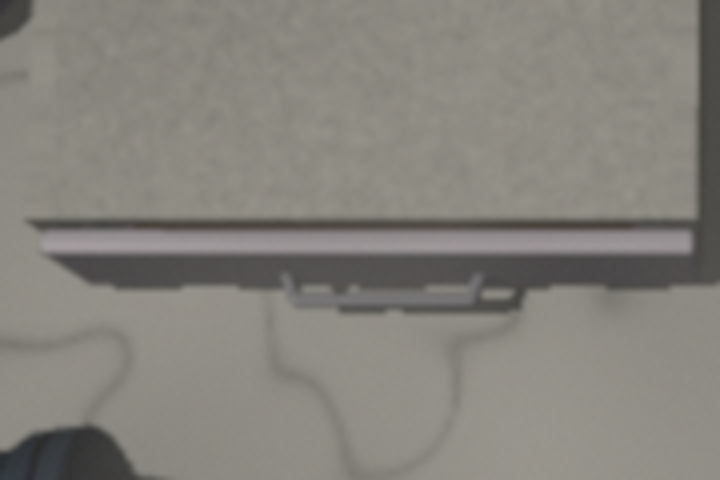

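View pics/s15.png

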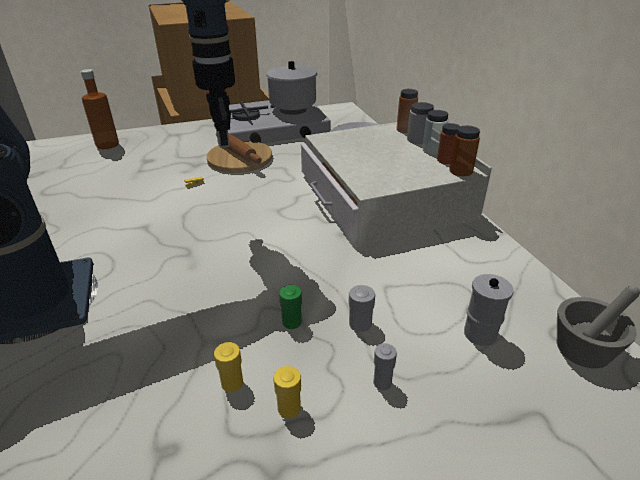

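```bash
python3 - <<'E'
from h import *
t=cap("top")
print(t["color"][178:200,215].sum(1),t["color"][178:200,260].sum(1))
for v in (186.5,187,187.5): print(back(t,215,v,.094),back(t,215,v-2.2,.114))
E
```

```text
[408 406 410 414 414 401 350 256 218 301 400 428 443 456 432 339 254 246
 247 246 250 249] [412 424 429 430 421 412 353 244 204 301 403 432 448 460 429 329 237 225
 227 227 228 225]
[0.63524486 0.16053381 0.094     ] [0.63510393 0.15633288 0.114     ]
[0.63413648 0.16047752 0.094     ] [0.63401545 0.1562776  0.114     ]
[0.63302838 0.16042124 0.094     ] [0.63292725 0.15622234 0.114     ]
```

```bash
python3 - <<'E'
from plant import bot
print(bot.job_done())
E
```

```text
the job is handed in; nothing more can be done
None
```

The medium steel tin is in the 36 mm socket, standing upright, and the drawer is shut. I handed the job in at about 21 s of the 72 s allowed; no verdict is reported.

- **Tin:** I gripped it by the lid and lowered it in small steps, following the side forces. It touched the socket floor at TCP z = 0.069 m, against 0.0693 m expected. The insertion readings I took reached 7.7 N at the floor. The picture after letting go shows it upright and no higher than a home tin should be.
- **Drawer:** I pushed the front panel with closed fingers at about 8 N until it met the stop, where the reading rose to 23 N along the push. The last top picture puts the back of the panel at x ≈ 0.634 m, the same as the unit's front edge, so no gap shows. The tin passed under the top board without a jolt in force.
- **Other things:** In the last side picture the small and large tins, the coffee filter and the green and yellow look-alikes stand where they started. The arm was clear of everything when I handed in.

Two things did not go cleanly. On the carry to the drawer the last joint came right up to its limit (3.1407 rad against 3.14), so I turned the gripper half a turn before placing the tin. The side camera also disagreed with the other readings by about 2–3 mm in x; I corrected for that by comparing the tin and the socket in the same picture.

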